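Find the hidden catch of the acrylic drawer box

ROBOT

A 6-joint arm with a two-finger parallel gripper is mounted at the origin on the work surface. World frame = base frame: x ahead of the robot, y to its left, z up, the work surface at z = 0. Lengths are in mm, angles in rad, forces in N, time in s.
With the tool pointing down it reaches from about 225 to 725 mm from the base axis. Payload 3.1 kg.
Tool frame: the origin (TCP) lies between the finger pads; the fingertips stand 17 mm ahead of it and the grasp point (between the pads) lies 2 mm behind it; z points along the fingers, y is the line along which they close (so a half turn about z gives the same grasp; the last joint's range is limited). The gripper opens to 85 mm and grips with 20 to 120 N. Pads are 22 mm wide; open, the fingers measure 114 mm over their backs; the gripper's body (76 mm by 85 mm) begins 54 mm behind the grasp point. The pads swing forward as they close: fully open they stand 13 mm farther back than shut.
Start: joints at [-1.393, 0.048, 0.099, 1.622, 0, 1.443], TCP at [158.039, -500.641, 248.312] pointing down, gripper open.
Joint ranges: [-2.91, 2.91], [-0.99, 1.94], [-1.21, 1.42], [-2.12, 2.29], [-1.49, 1.47], [-3.14, 3.14]. Speed limits (rad/s): [2.79, 2.79, 3.14, 3.14, 3.14, 3.14].

INTERFACE

Orientations are given as [roll, pitch, yaw] about the fixed x, y, z axes, in that order (R = Rz(yaw) Ry(pitch) Rx(roll)).
In Python, from cell import arm, viewer, job gives the robot as it stands. The module is installed in compiled form; this text tells all that it offers.
- The arm moves only by the tool move_arm, never from a script. Its argument "commands" is a list that holds one entry, the list of rows, each a list of 7 numbers: the shift along the tool's x, y, z in cm, then the turn, a rotation vector about the tool's x, y, z in rad, then the opening in per cent of the stroke, from 0 (shut) to 100 (fully open). In form: [[[tx, ty, tz, wx, wy, wz, gripper], ...]]. A call has 1 to 10 rows; each row shifts and turns the commanded pose from where the row before left it, along the tool's axes as they then stand; what a row does not reach is not made up. A row lasts 1/8 s, in which the tool goes at most 62.5 mm and 10.7 degrees, less where a joint would pass 70% of its speed; a pose out of reach is approached as far as the arm can. A call is refused whole if a number of a shift passes 6.25 or a number of a turn 0.188, either way. A call with a gripper value outside its range is refused whole. The fingers move at their own pace and stop on an object; "newtons" is the grip in N (left out, the last holds). Time passes only in rows, so rows that do not move let the fingers close. It gives the time, the measured TCP pose, the force, the opening and the grip force at its end, in the units of the state.
- arm.read_state(): the state, without advancing time (a new reading comes with each control period).
- viewer.camera(name): name is "side" or "top"; returns a dict with "frame" (420x560x3 uint8, red, green, blue), "fovy" (degrees; the focal length in pixels is half the picture's height over the tangent of half this angle, whatever the lens; pixels are square), "cx", "cy" (the principal point, pixels), "world_from_camera" (4x4, takes a point from camera to world coordinates). Camera axes: x right, y down, z forward; pixel columns grow to the right and rows downward; lengths in mm; the calibration is good to about 2 mm. A picture is of the moment at which its call begins. There is no depth.
- job.finish_job(): hands the job in; it is judged then, once.
The state is a dict: "clock": time; "joint_pos": joint angles; "qvel": joint speeds; "tau": joint torques, N m; "eef_pos": TCP position; "tcp_rot": TCP orientation; "ft_force": force on the tool from outside, world axes, zero at the start; "ft_torque": the same for the moment, N m; "opening": finger opening in mm; "grasp_force": force on a finger pad.
Only numpy, scipy, OpenCV 4.12 (cv2) and the standard library are available. Lean on these libraries where they do the work, as an engineer would, in place of code of your own. Each camera call takes 0.05 s, during which the arm holds its last target. There are 200 camera calls.

TASK

One of the five flush cream tiles set in the top of the clear drawer box is a hidden push catch; all five look alike. Feel along the tiles with the fingertips until you find the one that gives, press it in so that the drawer springs open, then take your hand away so that the tile comes back up. Pick nothing up, and leave the canister, the cup and the other loose things where they stand.

Things in the scene. Friction and masses are not known exactly. Their poses are not given: they have to be found in the camera images.
- box: clear acrylic drawer box with a cream top, fixed to the ledge; 120 mm deep (its x), 256 mm wide (its y), 80 mm high (z); origin at the centre of its underside. Its drawer opens towards its own -x (roughly towards the robot), and needs the 60 mm in front of the box free.
- panel (a point): centre of the row of five cream tiles, on their top face (80 mm up, 30 mm behind the box's centre); axes as the box's. Tiles are 46 x 46 mm, flush, centred at y = -95, -47.5, 0, 47.5, 95 mm from here. Four are rigid; one, a different one each time, is the catch: pushed near its middle it gives at 2 N, reaches its stop 7 mm down at 5 N, and springs back when let go.
- catch (a joint): how far the catch tile is pressed in, in m: 0 flush, 0.007 at its stop; the drawer is let go at about 0.0045
- drawer (a joint): how far the drawer is out, in m: 0 to 0.001 while latched, 0.05 fully sprung out (it takes about half a second and stays out by itself)
- canister: closed red food canister, 80 mm across, 105 mm high, standing beside one end of the box; origin at the centre of its underside
- cup: glass cup, 72 mm across the rim, 90 mm high, beside the other end of the box; origin at the centre of its underside
- magnet: black and blue magnetic glass cleaner, 70 x 40 x 36 mm, lying behind the box; origin at the centre of its underside
- test_bottle: small bottle with a blue cap, 36 mm across, 80 mm high, on the left; origin at the centre of its underside
- salt_jar: jar, 70 mm across, 90 mm high, on the right; origin at the centre of its underside
- cave: terracotta pot-shaped ornament, 86 mm across, 70 mm high, on the left; origin at the centre of its underside
- spoon: spoon about 180 mm long lying on the right, along its own x; origin on its underside

How it is judged:
By the outcome, as a careful person would: the job done as asked, in the order asked, and still so for the second after the job is handed in, with the robot touching nothing.
It also fails if it takes over 48 s, if anything falls off the work surface, if the arm or the gripper's body presses on something with over 40 N, if the wrist force passes 120 N, or if a joint passes its speed limit or range.

## Working session

There is one attempt and no reset: what is moved stays moved. The work goes in short steps, Python scripts to look and compute and a tool call to move; the robot and the scene stay as the last step left them, time stands still between calls to the robot, and variables do not carry over. Pictures are saved under pics/ and viewed, at most 10 in all, crops included, and the job is handed in when it is done.

Besides the shell and the picture viewer there is one more tool, called after ">>>" as a command line: name --argument value ..., lists and objects as JSON in quotes. move_arm: Moves the arm, as the interface text tells. Its arguments: {"type":"object","properties":{"commands":{"type":"array","items":{"type":"array","items":{"type":"array","items":{"type":"number"}}}},"newtons":{"type":"number"}},"required":["commands"]}

```bash
mkdir -p pics
python3 - <<'E'
from cell import arm, viewer
import cv2,pickle
d={}
for n in("side","top"):
    c=viewer.camera(n);d[n]=c
    cv2.imwrite(f"pics/{n}0.png",cv2.resize(c["frame"][:,:,::-1],(800,600),interpolation=cv2.INTER_CUBIC))
    print(n,c["fovy"],c["cx"],c["cy"],c["world_from_camera"].round(3).tolist())
pickle.dump(d,open("cams.pkl","wb"))
s=arm.read_state();print(s)
E
```

```text
side 43.83115276876373 279.2814106232731 218.5979662375294 [[-0.62, 0.524, -0.584, 1526.557], [0.784, 0.395, -0.479, 803.69], [-0.021, -0.755, -0.656, 1189.515], [0.0, 0.0, 0.0, 1.0]]
top 54.77121983872739 279.91465303703137 212.86932280654423 [[-0.025, -0.998, 0.051, 519.641], [-1.0, 0.024, -0.013, 5.654], [0.011, -0.051, -0.999, 1213.799], [0.0, 0.0, 0.0, 1.0]]
{'clock': 0.1, 'joint_pos': array([-1.39282998e+00,  4.86644386e-02,  9.77411161e-02,  1.62202065e+00,
        1.44868360e-05,  1.44295882e+00]), 'qvel': array([-0.00073271, -0.00307801,  0.00201171, -0.00064099, -0.00062056,
       -0.00068522]), 'tau': array([ 3.66018394e-03, -3.39850509e+01,  3.20935929e+01,  1.57842116e-02,
       -2.01821331e-04, -4.53668207e-06]), 'eef_pos': array([ 157.9355683 , -500.12749324,  247.23385212]), 'tcp_rot': array([-3.13946438e+00, -2.88171083e-04,  3.05803524e-01]), 'ft_force': array([ 0.20418975,  0.93327528, -0.52296445]), 'ft_torque': array([ 0.03543756, -0.04454938,  0.04656216]), 'grasp_force': 0.0, 'opening': 85.83811890588684}
```

View pics/side0.png

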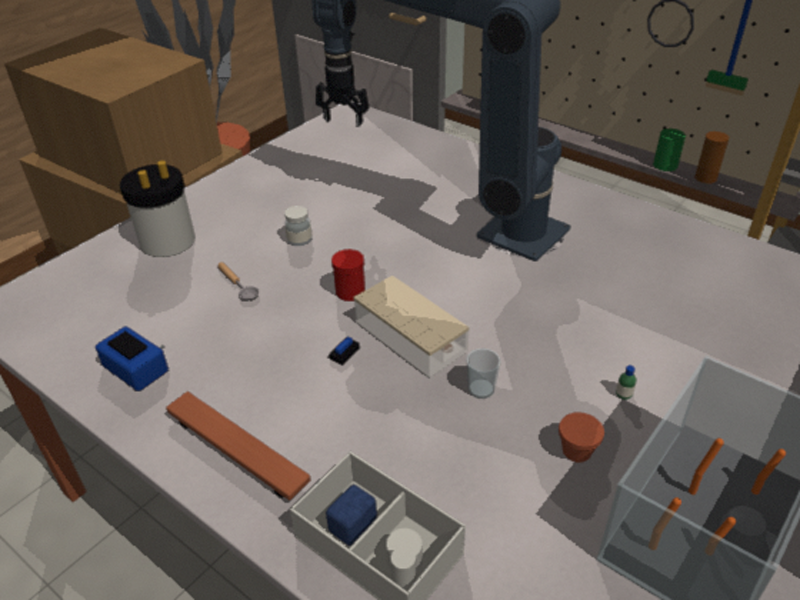

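View pics/top0.png

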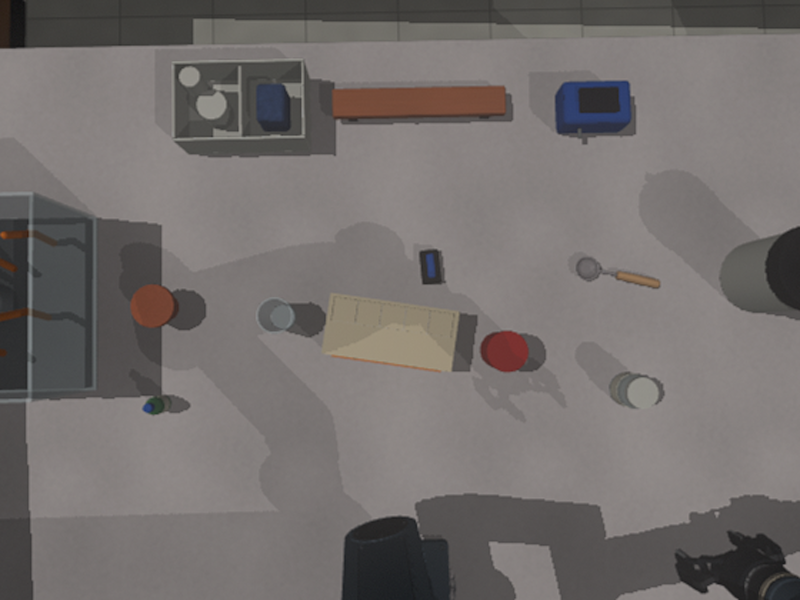

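Top view: the box's top has corners at about (330,294), (459,311), (452,371), (323,354), with tiles along the upper (far) edge. The red canister is on the right (505,351) and the cup on the left (276,316). Side view: box top is around (410,315). I'll enlarge both.

Run:
```python
import cv2,pickle
d=pickle.load(open("cams.pkl","rb"))
for n,(x,y,w,h) in dict(top=(220,195,110,75),side=(240,185,100,75)).items():
    cv2.imwrite(f"pics/{n}c.png",cv2.resize(d[n]["frame"][y:y+h,x:x+w,::-1],None,fx=7,fy=7,interpolation=cv2.INTER_CUBIC))
```

```text
(no output)
```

View pics/topc.png

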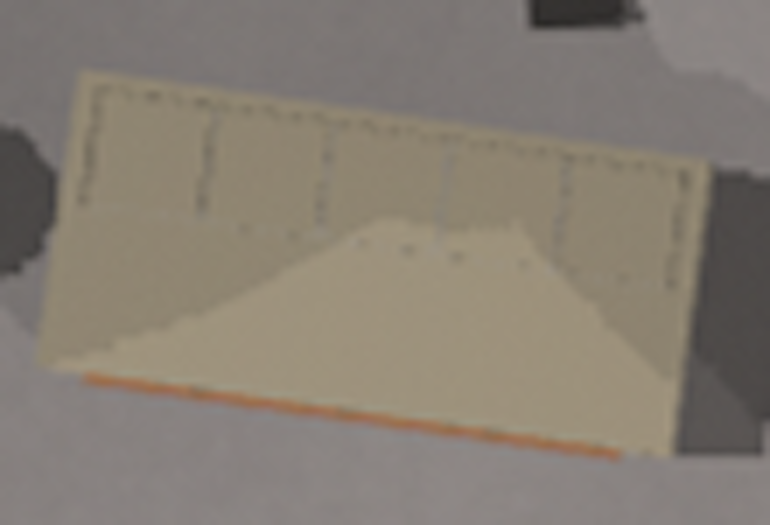

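View pics/sidec.png

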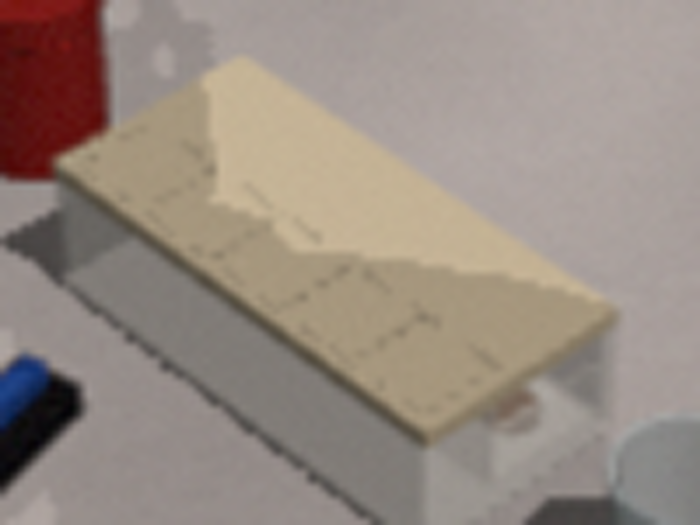

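Corners read off the crops (order back-left, back-right, front-right, front-left):
- **Top:** (80,70), (711,160), (674,455), (38,365).
- **Side:** (425,440), (55,162), (240,57), (615,313).

Next I triangulate them.

```bash
cat > tri.py <<'E'
import numpy as np,pickle,cv2
d=pickle.load(open("cams.pkl","rb"))
def P(c):
    f=c["frame"].shape[0]/2/np.tan(np.radians(c["fovy"]/2))
    return np.array([[f,0,c["cx"]],[0,f,c["cy"]],[0,0,1]])@np.linalg.inv(c["world_from_camera"])[:3]
def tri(t,s):
    X=cv2.triangulatePoints(P(d["top"]),P(d["side"]),np.float64(t).T,np.float64(s).T);return (X[:3]/X[3]).T
E
python3 - <<'E'
from tri import *
t=np.array([(80,70),(711,160),(674,455),(38,365)])/7+[219.6,194.6]
s=np.array([(425,440),(55,162),(240,57),(615,313)])/7+[239.6,184.6]
X=tri(t,s);print(X.round(1))
print([np.linalg.norm(X[i]-X[(i+1)%4]).round(1) for i in range(4)])
y=(X[0]+X[3]-X[1]-X[2])[:2];yaw=np.arctan2(-y[0],y[1]);c=X.mean(0)
R=np.array([[np.cos(yaw),-np.sin(yaw)],[np.sin(yaw),np.cos(yaw)]])
print(c,yaw)
from cell import arm
st=arm.read_state();p=st["eef_pos"];a=st["tcp_rot"]
from scipy.spatial.transform import Rotation as Ro
Rt=Ro.from_euler("xyz",a);print(Rt.as_matrix().round(3),st["clock"])
for k in(-95,-47.5,0,47.5,95):
    w=c[:2]+R@[30,k];print(k,w.round(1),np.hypot(*w).round())
E
```

```text
[[ 604.6  127.4   78.5]
 [ 561.8 -123.5   81.7]
 [ 444.6 -105.3   79.9]
 [ 487.1  146.6   78.5]]
[np.float64(254.6), np.float64(118.6), np.float64(255.4), np.float64(119.1)]
[524.51313345  11.2822337   79.67087638] -0.16812227445567385
[[ 0.954  0.301 -0.   ]
 [ 0.301 -0.954  0.002]
 [ 0.    -0.002 -1.   ]] 0.1
-95 [538.2 -87.4] 545.0
-47.5 [546.1 -40.6] 548.0
0 [554.1   6.3] 554.0
47.5 [562.   53.1] 565.0
95 [570.   99.9] 579.0
```

>>> move_arm --commands '[[[4.87,-2.8,0,0,0,0,0],[4.87,-2.8,0,0,0,0,0],[4.87,-2.8,0,0,0,0,0],[4.87,-2.8,0,0,0,0,0],[4.87,-2.8,0,0,0,0,0],[4.87,-2.8,0,0,0,0,0],[4.87,-2.8,0,0,0,0,0],[4.87,-2.8,0,0,0,0,0],[4.87,-2.8,0,0,0,0,0],[4.87,-2.8,0,0,0,0,0]]]'

```text
clock: 1.35
eef_pos: [539.0, -85.4, 247.7]
tcp_rot: [-3.141, 0.001, 0.306]
ft_force: [0.8, -0.5, 0.5]
opening: -0.2
grasp_force: 0.0
```

>>> move_arm --commands '[[[0,0,3,0,0,0.158,0],[0,0,3,0,0,0.158,0],[0,0,3,0,0,0.158,0],[0,0,2,0,0,0,0],[0,0,0,0,0,0,0],[0,0,0,0,0,0,0]]]'

```text
clock: 2.1
eef_pos: [538.4, -87.1, 139.0]
tcp_rot: [3.141, -0.001, -0.168]
ft_force: [-0.1, -0.4, 0.1]
opening: -0.1
grasp_force: 0.0
```

>>> move_arm --commands '[[[0,0,2.6,0,0,0,0],[0,0,0,0,0,0,0],[0,0,0.2,0,0,0,0],[0,0,0.2,0,0,0,0],[0,0,0,0,0,0,0]]]'

```text
clock: 2.72
eef_pos: [538.5, -87.1, 108.9]
tcp_rot: [3.141, -0.001, -0.168]
ft_force: [-0.3, -0.2, -0.1]
opening: 0.1
grasp_force: 0.0
```

>>> move_arm --commands '[[[0,0,0.2,0,0,0,0],[0,0,0.2,0,0,0,0],[0,0,0.2,0,0,0,0],[0,0,0.2,0,0,0,0],[0,0,0,0,0,0,0]]]'

```text
clock: 3.35
eef_pos: [537.9, -86.9, 100.0]
tcp_rot: [-3.142, 0.001, -0.168]
ft_force: [-0.6, 0.8, -0.8]
opening: -0.1
grasp_force: 0.0
```

>>> move_arm --commands '[[[0,0,0.1,0,0,0,0],[0,0,0.1,0,0,0,0],[0,0,0.1,0,0,0,0],[0,0,0,0,0,0,0]]]'

```text
clock: 3.85
eef_pos: [538.1, -87.0, 97.2]
tcp_rot: [-3.142, 0.0, -0.168]
ft_force: [-0.3, 0.3, 0.1]
opening: 0.1
grasp_force: 0.0
```

>>> move_arm --commands '[[[0,0,0.1,0,0,0,0],[0,0,0,0,0,0,0]]]'

```text
clock: 4.1
eef_pos: [538.2, -87.1, 96.9]
tcp_rot: [3.141, -0.0, -0.168]
ft_force: [-1.3, 0.3, 3.5]
opening: 0.2
grasp_force: 1.5
```

>>> move_arm --commands '[[[0,0,0.1,0,0,0,0],[0,0,0,0,0,0,0]]]'

```text
clock: 4.35
eef_pos: [538.3, -87.1, 95.7]
tcp_rot: [3.141, -0.0, -0.168]
ft_force: [-1.6, 1.0, 4.1]
opening: -0.0
grasp_force: 2.1
```

>>> move_arm --commands '[[[0,0,0.1,0,0,0,0],[0,0,0,0,0,0,0]]]'

```text
clock: 4.6
eef_pos: [538.3, -87.1, 94.4]
tcp_rot: [3.142, -0.0, -0.168]
ft_force: [-1.5, 0.5, 4.7]
opening: 0.2
grasp_force: 2.2
```

The tile is giving: the TCP has gone down about 2.5 mm and the force stays under 5 N. I'll press further.

>>> move_arm --commands '[[[0,0,0.1,0,0,0,0],[0,0,0,0,0,0,0]]]'

```text
clock: 4.85
eef_pos: [538.3, -87.1, 93.3]
tcp_rot: [3.142, -0.0, -0.168]
ft_force: [-0.8, 0.1, 4.2]
opening: -0.3
grasp_force: 2.3
```

>>> move_arm --commands '[[[0,0,0.1,0,0,0,0],[0,0,0,0,0,0,0]]]'

```text
clock: 5.1
eef_pos: [538.3, -87.1, 92.1]
tcp_rot: [-3.142, -0.0, -0.168]
ft_force: [0.2, 0.1, 4.1]
opening: -0.1
grasp_force: 1.8
```

>>> move_arm --commands '[[[0,0,0.1,0,0,0,0],[0,0,0,0,0,0,0],[0,0,0,0,0,0,0]]]'

```text
clock: 5.48
eef_pos: [538.3, -87.1, 91.4]
tcp_rot: [-3.142, -0.0, -0.168]
ft_force: [-0.3, 0.8, 3.7]
opening: 0.4
grasp_force: 2.0
```

Run:
```python
from cell import arm, viewer
import cv2
f=viewer.camera("top")["frame"][165:285,210:370,::-1]
cv2.imwrite("pics/top1.png",cv2.resize(f,None,fx=5,fy=5,interpolation=cv2.INTER_CUBIC))
```

```text
(no output)
```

View pics/top1.png

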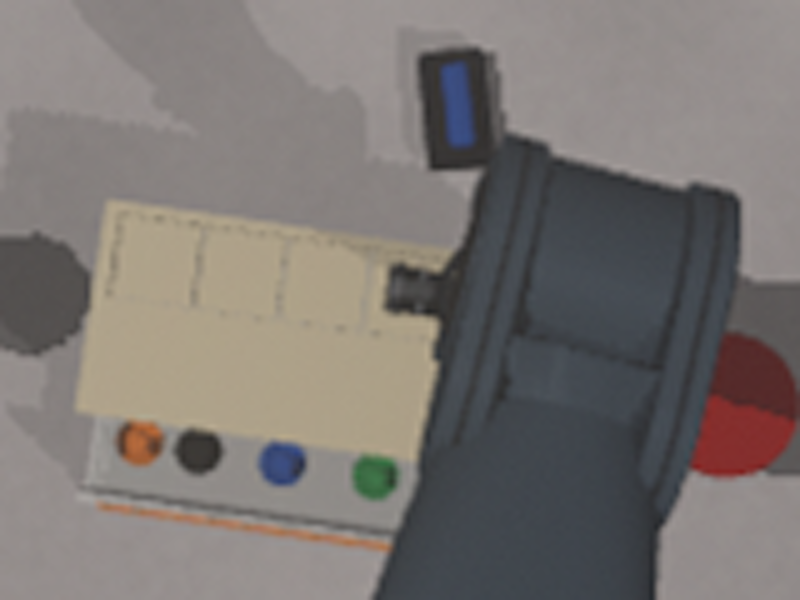

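The drawer is out: its contents show below the lid, and the orange front edge runs from (100,505) to (390,548). Now I lift the hand straight up and away.

>>> move_arm --commands '[[[0,0,-0.5,0,0,0,0],[0,0,-1,0,0,0,0],[0,0,-3,0,0,0,0],[0,0,-4,0,0,0,0],[0,0,-4,0,0,0,0],[-2,4,0,0,0,0,0],[-2,5,0,0,0,0,0],[-2,5,0,0,0,0,0],[-2,5,0,0,0,0,0],[0,0,0,0,0,0,0]]]'

```text
clock: 6.78
eef_pos: [425.3, -263.4, 216.1]
tcp_rot: [3.141, 0.001, -0.174]
ft_force: [0.3, 0.4, 0.1]
opening: -0.0
grasp_force: 0.0
```

>>> move_arm --commands '[[[-2,5,0,0,0,0,0],[0,0,0,0,0,0,0],[0,0,0,0,0,0,0],[0,0,0,0,0,0,0]]]'

```text
clock: 7.28
eef_pos: [400.1, -305.7, 216.3]
tcp_rot: [-3.141, 0.0, -0.166]
ft_force: [0.2, 0.4, 0.1]
opening: 0.3
grasp_force: 0.0
```

Run:
```python
from cell import arm, viewer
import cv2
f=viewer.camera("top")["frame"][165:315,210:410,::-1]
cv2.imwrite("pics/top2.png",cv2.resize(f,None,fx=4,fy=4,interpolation=cv2.INTER_CUBIC))
```

```text
(no output)
```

View pics/top2.png

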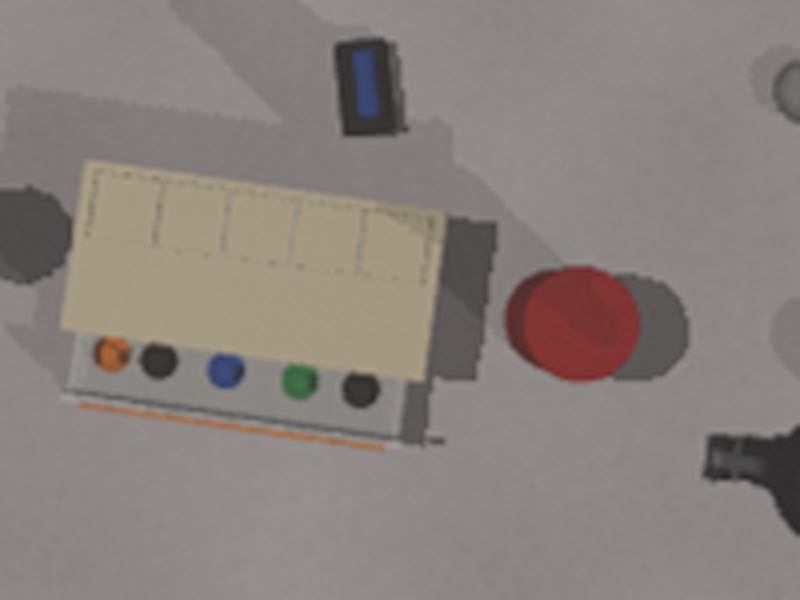

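The drawer is fully out, with its front edge from (75,405) to (385,448). The pressed tile at (395,245) looks flush again, the canister at (580,322) hasn't moved, and the hand is clear.

```bash
python3 -c "
from cell import job
print(job.finish_job())"
```

```text
the job is handed in; nothing more can be done
None
```

The catch was the first tile I tried, at the canister end (y = -95 mm): pressing it sprang the drawer open, the tile looks flush again with the hand clear, I saw nothing else moved (the last picture covers only the area around the box), and the job is handed in.

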